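Hand-spin the dust blower's impeller

TASK

The impeller of the bench's dust blower has just been refitted. Pull up the red spring plunger and slide the inlet gate fully open, then lay a finger against a blade and flick the impeller round the way the red arrow shows, without forcing it, so that it runs on by itself untouched for at least four seconds at better than one turn in four seconds. Then push the gate fully shut until the plunger snaps down, leaving the other things on the bench alone.

Things in the scene. Friction and masses are not known exactly. Their poses are not given: they have to be found in the camera images.
- blower: Blue round dust-blower housing bolted to the bench, 256 mm across, 84 mm high, shaft vertical. Origin on the shaft axis at bench level, z up. The gate opens towards its +y; an outlet duct on the same side ends at y = 321 mm. A red arrow on the lid's rim at +x shows the running direction: counter-clockwise seen from above
- eye (a point): Centre of the 140 mm round inlet eye on the shaft axis, at the upper face of the fixed aluminium back plate (89 mm above the bench; x -95 to 95, y -100 to 270 mm). Axes as blower. Guide rails lie on the plate along y at x = -90 and 90 mm, tops 99 mm above the bench. The gate covers the eye until opened
- gate (a joint): Yellow sheet-steel inlet gate (164 mm wide, 200 mm long, top 94.5 mm above the bench), m along the blower's +y: 0 = shut against its stop, covering the eye and locked by the plunger's pin; 0.150 = fully open against its stop, eye clear. Friction 2 N, about 1 N more at 0.08 m/s and 1 to 2 N more when the pin drags; it stays where it is left
- plunger (a joint): Spring index plunger on the gate's tab, m: 0 = down, its 10 mm pin 10 mm deep in a 12 mm hole (locked), 0.012 = pulled up to its stop; the spring presses down with 6 to 12 N. Let go once the gate has slid 15 mm or more, the pin rides on the back plate (about 0.010); it snaps down by itself when the gate is within 1 mm of shut
- knob (a point): Centre of the plunger's red round knob, 29 mm in diameter, 28 mm high, axis vertical, moving with gate and plunger. Pin down and gate shut: 125 mm above the bench (knob from 111 to 139 mm) and 100 mm along the blower's +y from the shaft axis; gate open: 250 mm. Under it a 20 mm thick neck, 16 mm high, on the gate
- impeller (a joint): Turn of the impeller about the vertical shaft, rad, unlimited, growing counter-clockwise from above (the arrow's way); at 0 its yellow blade lies along the blower's +x. 5 flat radial blades, 72 degrees apart, 4 mm thick, from the 38 mm hub to 92 mm radius, 16 to 77 mm above the bench. Inertia about 0.0035 kg m2; coasting it loses 0.25 to 0.6 rad/s each second
- blade_mark (a point): Point on the upper edge (77 mm above the bench) of the yellow-painted blade, 45 mm from the shaft axis; the frame's x points outwards along the blade and turns with the impeller. The shaft nut's top is 86 mm above the bench
- glue_bottle: Bystander: yellow glue bottle with red cap, 64 mm across, 190 mm high, upright; origin at the centre of its foot
- mallet: Bystander: wooden mallet, head 75 x 150 x 65 mm centred on the origin, 220 mm handle towards its own -x; origin under the head
- g_clamp: Bystander: dark steel G-clamp lying flat, about 175 x 110 x 16 mm; origin under its back

How it is judged:
By the outcome, as a careful person would: the job done as asked, in the order asked, and still so for the second after the job is handed in, with the robot touching nothing.
It also fails if it takes over 61 s, if anything falls off the work surface, if the arm or the gripper's body presses on something with over 40 N, if the wrist force passes 120 N, or if a joint passes its speed limit or range.

ROBOT

A 6-joint arm with a two-finger parallel gripper is mounted at the origin on the work surface. World frame = base frame: x ahead of the robot, y to its left, z up, the work surface at z = 0. Lengths are in mm, angles in degrees, forces in N, time in s.
With the tool pointing down it reaches from about 350 to 800 mm from the base axis. Payload 7.3 kg.
Tool frame: the origin (TCP) lies midway between the tips of the shut fingers; the grasp point (between the pads) lies 19 mm behind it; z points along the fingers, y is the direction in which the jaws open and shut (so a half turn about z gives the same grasp; the last joint's range is limited). The gripper opens to 85 mm and grips with 20 to 120 N. Pads are 22 mm wide; open, the fingers measure 114 mm over their backs; the gripper's body (76 mm by 85 mm) begins 54 mm behind the grasp point. The pads swing forward as they close: fully open they stand 13 mm farther back than shut.
Start: joints at [59.989, 19.595, 87.324, -0, 73.075, -8.365], TCP at [193.647, 488.001, 231.322] pointing down, gripper open.
Joint ranges: [-145.02, 145.02], [-44.19, 115.74], [2.07, 154.8], [-57.11, 237.11], [16.16, 152.29], [-177.93, 177.93]. Speed limits (degrees/s): [147.25, 147.25, 180, 180, 180, 180].

INTERFACE

Orientations are given as a 3x3 rotation matrix whose columns are the frame's x, y, z axes.
In Python, from workcell import env, vision, models gives the robot as it stands.
- The arm moves only by the tool step_arm, never from a script. Its argument "rows" is a list of rows, each an object of numbers: "x", "y", "z": the shift along the tool's x, y, z in mm; "wx", "wy", "wz": the turn, a rotation vector about the tool's x, y, z in rad; "claw": the closure, from -1 (fully open) to 1 (shut). A call has 1 to 20 rows; each row shifts and turns the commanded pose from where the row before left it, along the tool's axes as they then stand; what a row does not reach is not made up. A row lasts 1/10 s, in which the tool goes at most 50 mm and 8.59 degrees, less where a joint would pass 70% of its speed; a pose out of reach is approached as far as the arm can. A call is refused whole if a number of a shift passes 50 or a number of a turn 0.15, either way. A call with a gripper value outside its range is refused whole. The fingers move at their own pace and stop on an object; "squeeze" is the grip in N (left out, the last holds). Time passes only in rows, so rows that do not move let the fingers close. It gives the time, the measured TCP pose, the force and the opening at its end, in the units of the state.
- env.get_obs(): the state, without advancing time (a new reading comes with each control period).
- vision.get_image(name): name is "side" or "top"; returns a dict with "image" (400x640x3 uint8, blue, green, red), "range_z" (400x640 float32, mm along the optical axis (not along the pixel's ray), 0 where there is no reading), "fx", "fy", "cx", "cy" (pixels), "cam_to_world" (4x4, takes a point from camera to world coordinates). Camera axes: x right, y up, looking along -z (the intrinsics and any distortion apply to the point x, -y, -z); pixel columns grow to the right and rows downward; lengths in mm; the calibration is good to about 2 mm. A picture is of the moment at which its call begins.
- env.job_done(): hands the job in, once; it reports no verdict.
Trained networks look in the newest picture that a camera, given by its name, has taken for a name from the list of things; names that differ only in an ending like _2 or _b are one class to them, and where a whole thing is asked for, a point or a joint stands for the part that bears it (a point fixed in the world has none). Each returns a list of dicts, best first, with "conf" (0 to 1); they miss things now and then, are a little off and sometimes report something else, mostly with a low value. They report only what shows in the picture. A call takes as long as a camera call.
- models.search_frame(label, camera): "rect" ([left, top, right, bottom] in pixels, round what is visible of it).
The state is a dict: "time_s": time; "qpos": joint angles; "joint_vel": joint speeds; "joint_efforts": joint torques, N m; "position": TCP position; "ee_rot": TCP orientation; "wrist_force": force on the tool from outside, world axes, zero at the start; "wrist_torque": the same for the moment, N m; "opening": finger opening in mm.
Only numpy, scipy, OpenCV 4.12 (cv2) and the standard library are available. Lean on these libraries where they do the work, as an engineer would, in place of code of your own. Each camera call takes 0.05 s, during which the arm holds its last target. There are 200 camera calls.

## Working session

There is one attempt and no reset: what is moved stays moved. The work goes in short steps, Python scripts to look and compute and a tool call to move; the robot and the scene stay as the last step left them, time stands still between calls to the robot, and variables do not carry over. Pictures are saved under pics/ and viewed, about 8 in all and at most 12, crops included, and the job is handed in when it is done.

Besides the shell and the picture viewer there is one more tool, called by a JSON object that holds its "op" and its "data". step_arm: Moves the arm, as the interface text tells. Its arguments: {"type":"object","properties":{"rows":{"type":"array"},"squeeze":{"type":"number"}},"required":["rows"]}

```bash
ls; mkdir -p pics; cat > h.py <<'E'
import numpy as np, cv2
from workcell import env, vision, models
def world(im,u,v,z=None,d=None):
    """pixel -> world, using range or a plane of height z"""
    M=np.array(im["cam_to_world"])
    r=np.array([(u-im["cx"])/im["fx"],-(v-im["cy"])/im["fy"],-1.0])
    if z is None:
        d=im["range_z"][int(round(v)),int(round(u))] if d is None else d
        return M[:3,:3]@(r*d)+M[:3,3]
    w=M[:3,:3]@r; return M[:3,3]+w*(z-M[2,3])/w[2]
def cloud(im):
    h,w=im["range_z"].shape; v,u=np.mgrid[:h,:w]; d=im["range_z"]
    P=np.stack([(u-im["cx"])/im["fx"]*d,-(v-im["cy"])/im["fy"]*d,-d],-1)
    M=np.array(im["cam_to_world"]); return P@M[:3,:3].T+M[:3,3]
E
python3 - <<'E'
from h import *
a={}
for n in("top","side"):
    im=vision.get_image(n);a[n]=im;print(n,[k for k in im],im["fx"],im["cx"],im["cy"],np.round(im["cam_to_world"],3).tolist())
    cv2.imwrite(f"pics/{n}0.png",im["image"])
    C=cloud(im); 
    for l in("blower","knob","gate","glue_bottle","mallet","g_clamp","blade_mark","eye"):
        for r in models.search_frame(l,n)[:1]:
            x=r["rect"];u,v=(x[0]+x[2])/2,(x[1]+x[3])/2
            print(l,np.round(x),round(r["conf"],2),np.round(world(im,u,v)))
    b=im["image"].astype(int)
    m=(b[...,2]>120)&(b[...,1]<70)&(b[...,0]<80)&(im["range_z"]>0)
    k,L,S,c=cv2.connectedComponentsWithStats(m.astype(np.uint8))
    for i in range(1,k):
        if S[i,4]>15: print("red",S[i],np.round(c[i]),np.round(np.median(C[L==i],0)),np.round(C[L==i].max(0)))
print(env.get_obs())
E
```

```text
pics
top ['image', 'range_z', 'fx', 'fy', 'cx', 'cy', 'cam_to_world'] 419.7693049441435 325.39191232116053 199.75274472122803 [[-0.017, 0.979, -0.201, 301.071], [-1.0, -0.016, 0.008, -28.383], [0.005, 0.201, 0.98, 1283.853], [0.0, 0.0, 0.0, 1.0]]
blower [244. 162. 406. 263.] 0.84 [500. -36. 141.]
gate [315. 174. 389. 244.] 0.63 [ 517. -114.   95.]
glue_bottle [157. 171. 193. 201.] 0.78 [586. 386. 126.]
mallet [449. 172. 505. 278.] 0.56 [ 476. -505.    3.]
g_clamp [142. 205. 181. 261.] 0.71 [469. 463.   5.]
eye [246. 164. 408. 261.] 0.67 [498. -41. 142.]
red [503 121  10   6  23] [508. 124.] [ 787. -614.   46.] [ 788. -607.   76.]
red [335 169   4   9  26] [336. 173.] [627. -72.  85.] [640. -68.  91.]
red [340 169  32   8  97] [355. 171.] [ 632. -128.   86.] [639. -83.  92.]
red [154 170  14  12 121] [160. 175.] [601. 405. 190.] [669. 499. 195.]
red [320 207   9   9  63] [324. 211.] [505. -34. 139.] [516. -23. 145.]
side ['image', 'range_z', 'fx', 'fy', 'cx', 'cy', 'cam_to_world'] 417.0683030485941 320.3004190395319 195.48917336267363 [[0.875, 0.271, -0.402, -0.311], [-0.484, 0.52, -0
[... 1072 characters left out ...]
05,
        7.30750219e+01, -8.36507236e+00]), 'joint_vel': array([ 0.03627414, -0.00738233,  0.06317284, -0.0615368 , -0.10746791,
       -0.05133181]), 'joint_efforts': array([-6.15571498e-04, -4.33564925e+01, -2.46265697e+01, -3.27063717e-04,
        5.89869560e-04, -1.70333567e-05]), 'position': array([193.6671147 , 487.99290634, 231.33502293]), 'ee_rot': array([[-9.29463308e-01,  3.68914565e-01,  5.82901498e-05],
       [ 3.68914570e-01,  9.29463302e-01,  1.03423698e-04],
       [-1.60240464e-05,  1.17632618e-04, -9.99999993e-01]]), 'wrist_force': array([-0.9277698 , -0.35340546,  0.24408467]), 'wrist_torque': array([ 0.03607167, -0.030846  ,  0.0023738 ]), 'opening': 84.97416210772926}
```

View pics/top0.png

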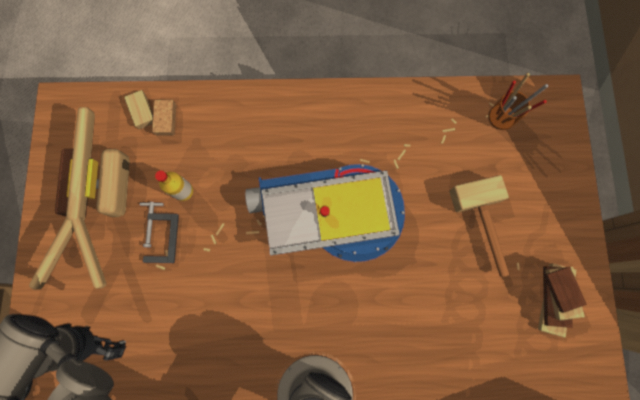

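View pics/side0.png

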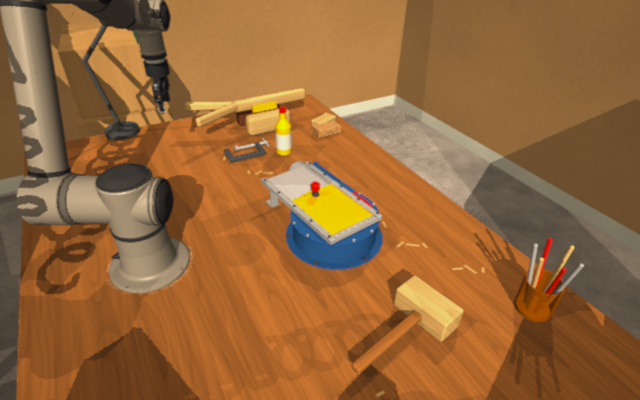

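```bash
python3 - <<'E'
from h import *
for n in("top","side"):
    im=vision.get_image(n);b=im["image"].astype(int);C=cloud(im)
    m=(b[...,2]>150)&(b[...,1]>130)&(b[...,0]<80)&(C[...,0]>350)&(C[...,0]<700)&(abs(C[...,1])<300)
    m=cv2.morphologyEx(m.astype(np.uint8),cv2.MORPH_OPEN,np.ones((3,3)))
    v,u=np.nonzero(m);P=np.array([world(im,x,y,94.5)[:2] for x,y in zip(u,v)],np.float32)
    print(n,"yellow",cv2.minAreaRect(P))
    m=(C[...,2]>86)&(C[...,2]<108)&(C[...,0]>350)&(C[...,0]<700)&(abs(C[...,1])<300)
    m=cv2.morphologyEx(m.astype(np.uint8),cv2.MORPH_OPEN,np.ones((5,5)))
    P=C[m>0][:,:2].astype(np.float32); print("plate",cv2.minAreaRect(P), np.median(C[m>0][:,2]))
    m=((b[...,2]>100)&(b[...,1]<60)&(b[...,0]<60)&(abs(C[...,0]-505)<40)&(abs(C[...,1]+40)<40)).astype(np.uint8)
    v,u=np.nonzero(m);print("knob px",u.min(),u.max(),v.min(),v.max(),[np.round(world(im,u.mean(),v.mean(),z),1) for z in(125,132,139)])
    x0,y0=(220,130) if n=="top" else (230,130)
    cv2.imwrite(f"pics/{n}1.png",cv2.resize(im["image"][y0:y0+150,x0:x0+200],None,fx=4,fy=4,interpolation=cv2.INTER_CUBIC))
E
```

```text
top yellow ((518.9675903320312, -111.28057098388672), (154.3861541748047, 197.05409240722656), 8.074885368347168)
plate ((511.94854736328125, -51.233001708984375), (193.77720642089844, 372.4722900390625), 8.09522533416748) 94.53198816815438
knob px 320 327 207 215 [array([506.6, -33.9, 125. ]), array([505.4, -33.8, 132. ]), array([504.1, -33.8, 139. ])]
side yellow ((522.306396484375, -112.96690368652344), (154.36595153808594, 204.89813232421875), 7.97462797164917)
plate ((517.0230712890625, -51.846771240234375), (207.95614624023438, 374.0874328613281), 7.839535236358643) 94.75897646484907
knob px 311 318 182 192 [array([507.8, -38. , 125. ]), array([503. , -46.9, 132. ]), array([498.1, -55.7, 139. ])]
```

View pics/top1.png

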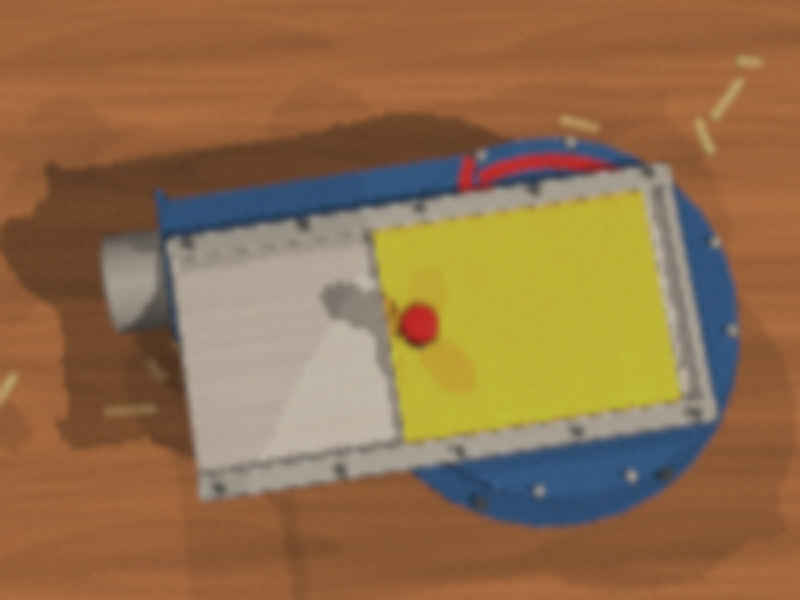

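{"op": "step_arm", "data": {"rows": [{"x":-20,"y":-15.3,"claw":-1},{"x":-35,"y":-26.8},{"x":-35,"y":-26.8},{"x":-35,"y":-26.8},{"x":-35,"y":-26.8},{"x":-35,"y":-26.8},{"x":-35,"y":-26.8},{"x":-35,"y":-26.8},{"x":-35,"y":-26.8},{"x":-35,"y":-26.8},{"x":-35,"y":-26.8},{"x":-35,"y":-26.8},{"x":-35,"y":-26.8},{"x":-35,"y":-26.8},{"x":-10,"y":-7.3,"z":10,"wz":-0.129},{"z":20,"wz":-0.129},{"z":20,"wz":-0.129},{"z":16,"wz":-0.129},{}]}}

```text
validation failed for argument at $.ro...
```

```bash
cat > look.py <<'E'
import sys
from h import *
n=sys.argv[1]; x0,y0,w,h,s=map(int,sys.argv[3:8])
im=vision.get_image(n); np.savez("last_"+n,**im)
cv2.imwrite(f"pics/{sys.argv[2]}.png",cv2.resize(im["image"][y0:y0+h,x0:x0+w],None,fx=s,fy=s,interpolation=cv2.INTER_CUBIC))
o=env.get_obs(); print({k:np.round(o[k],2).tolist() for k in("time_s","position","ee_rot","wrist_force","opening","qpos")})
E
python3 look.py side s2 240 80 150 150 4
```

```text
{'time_s': 1.05, 'position': [193.65, 488.0, 231.31], 'ee_rot': [[-0.93, 0.37, 0.0], [0.37, 0.93, 0.0], [0.0, 0.0, -1.0]], 'wrist_force': [0.07, -0.21, 0.11], 'opening': 85.34, 'qpos': [59.99, 19.6, 87.32, 0.0, 73.08, -8.36]}
```

View pics/s2.png

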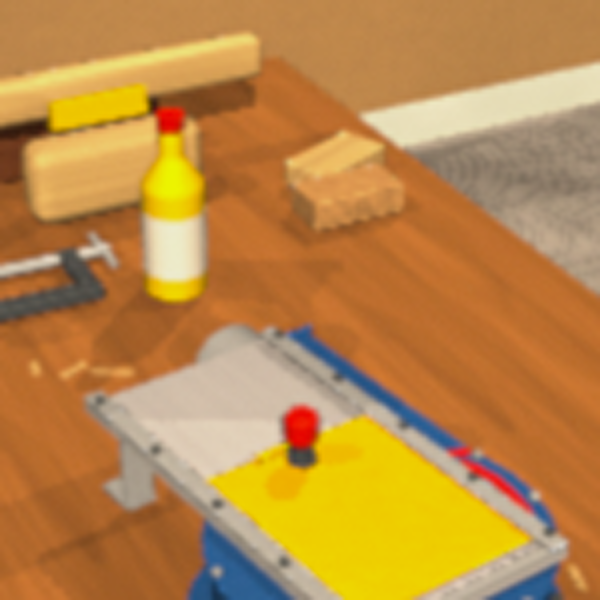

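The picture shows the arm not yet moved (call refused); the knob stands at crop (300,430), gate shut. I'll send full rows.

{"op": "step_arm", "data": {"rows": [{"x":-20,"y":-15.3,"z":0,"wx":0,"wy":0,"wz":0,"claw":-1},{"x":-35,"y":-26.8,"z":0,"wx":0,"wy":0,"wz":0,"claw":-1},{"x":-35,"y":-26.8,"z":0,"wx":0,"wy":0,"wz":0,"claw":-1},{"x":-35,"y":-26.8,"z":0,"wx":0,"wy":0,"wz":0,"claw":-1},{"x":-35,"y":-26.8,"z":0,"wx":0,"wy":0,"wz":0,"claw":-1},{"x":-35,"y":-26.8,"z":0,"wx":0,"wy":0,"wz":0,"claw":-1},{"x":-35,"y":-26.8,"z":0,"wx":0,"wy":0,"wz":0,"claw":-1},{"x":-35,"y":-26.8,"z":0,"wx":0,"wy":0,"wz":0,"claw":-1},{"x":-35,"y":-26.8,"z":0,"wx":0,"wy":0,"wz":0,"claw":-1},{"x":-35,"y":-26.8,"z":0,"wx":0,"wy":0,"wz":0,"claw":-1},{"x":-35,"y":-26.8,"z":0,"wx":0,"wy":0,"wz":0,"claw":-1},{"x":-35,"y":-26.8,"z":0,"wx":0,"wy":0,"wz":0,"claw":-1},{"x":-35,"y":-26.8,"z":0,"wx":0,"wy":0,"wz":0,"claw":-1},{"x":-35,"y":-26.8,"z":0,"wx":0,"wy":0,"wz":0,"claw":-1},{"x":-10,"y":-7.3,"z":10,"wx":0,"wy":0,"wz":-0.129,"claw":-1},{"x":0,"y":0,"z":20,"wx":0,"wy":0,"wz":-0.129,"claw":-1},{"x":0,"y":0,"z":20,"wx":0,"wy":0,"wz":-0.129,"claw":-1},{"x":0,"y":0,"z":16,"wx":0,"wy":0,"wz":-0.129,"claw":-1},{"x":0,"y":0,"z":0,"wx":0,"wy":0,"wz":0,"claw":-1}]}}

```text
time_s: 2.95
position: [506.3, -35.6, 163.3]
ee_rot: [[-0.99, -0.139, -0.004], [-0.139, 0.99, 0.001], [0.004, 0.002, -1.0]]
wrist_force: [-0.2, 0.3, -0.1]
opening: 85.4
```

```bash
python3 look.py side s3 260 100 150 150 4
```

```text
{'time_s': 3.0, 'position': [507.13, -35.66, 164.73], 'ee_rot': [[-0.99, -0.13, -0.0], [-0.13, 0.99, 0.0], [0.0, 0.0, -1.0]], 'wrist_force': [0.09, -0.21, -0.13], 'opening': 85.19, 'qpos': [-12.67, 21.68, 95.56, 0.01, 62.88, -110.43]}
```

View pics/s3.png

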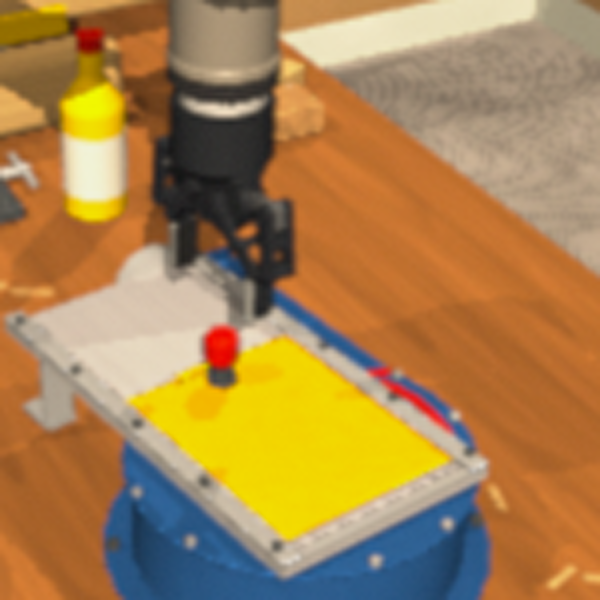

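The open jaws straddle the line above the knob (crop 221,345). Descend and grip.

{"op": "step_arm", "data": {"rows": [{"x":0,"y":0,"z":20,"wx":0,"wy":0,"wz":0,"claw":-1},{"x":0,"y":0,"z":20,"wx":0,"wy":0,"wz":0,"claw":-1},{"x":0,"y":0,"z":15,"wx":0,"wy":0,"wz":0,"claw":-0.6},{"x":0,"y":0,"z":5,"wx":0,"wy":0,"wz":0,"claw":-0.2},{"x":0,"y":0,"z":0,"wx":0,"wy":0,"wz":0,"claw":0.1},{"x":0,"y":0,"z":0,"wx":0,"wy":0,"wz":0,"claw":0.6},{"x":0,"y":0,"z":0,"wx":0,"wy":0,"wz":0,"claw":0.6},{"x":0,"y":0,"z":0,"wx":0,"wy":0,"wz":0,"claw":0.6},{"x":0,"y":0,"z":0,"wx":0,"wy":0,"wz":0,"claw":0.6}], "squeeze": 40}}

```text
time_s: 3.9
position: [508.4, -35.9, 106.6]
ee_rot: [[-0.991, -0.137, 0.003], [-0.137, 0.991, -0.001], [-0.002, -0.001, -1.0]]
wrist_force: [-0.8, -1.1, 6.5]
opening: 27.5
```

{"op": "step_arm", "data": {"rows": [{"x":0,"y":0,"z":-4,"wx":0,"wy":0,"wz":0,"claw":0.6},{"x":0,"y":0,"z":-4,"wx":0,"wy":0,"wz":0,"claw":0.6},{"x":0,"y":0,"z":-4,"wx":0,"wy":0,"wz":0,"claw":0.6},{"x":0,"y":0,"z":0,"wx":0,"wy":0,"wz":0,"claw":0.6},{"x":0,"y":0,"z":0,"wx":0,"wy":0,"wz":0,"claw":0.6}]}}

```text
time_s: 4.4
position: [508.1, -35.8, 116.8]
ee_rot: [[-0.991, -0.137, 0.001], [-0.137, 0.991, 0.0], [-0.001, -0.0, -1.0]]
wrist_force: [5.7, -1.6, -12.8]
opening: 27.0
```

{"op": "step_arm", "data": {"rows": [{"x":0,"y":0,"z":-1,"wx":0,"wy":0,"wz":0,"claw":0.6},{"x":0,"y":2,"z":0,"wx":0,"wy":0,"wz":0,"claw":0.6},{"x":0,"y":4,"z":0,"wx":0,"wy":0,"wz":0,"claw":0.6},{"x":0,"y":4,"z":0,"wx":0,"wy":0,"wz":0,"claw":0.6}]}}

```text
time_s: 4.8
position: [506.7, -26.0, 117.6]
ee_rot: [[-0.991, -0.137, 0.001], [-0.137, 0.991, -0.0], [-0.001, -0.0, -1.0]]
wrist_force: [5.7, -1.2, -11.6]
opening: 27.0
```

{"op": "step_arm", "data": {"rows": [{"x":0,"y":10,"z":0,"wx":0,"wy":0,"wz":0,"claw":0.6},{"x":0,"y":10,"z":0,"wx":0,"wy":0,"wz":0,"claw":0.6},{"x":0,"y":10,"z":0,"wx":0,"wy":0,"wz":0,"claw":0.6},{"x":0,"y":10,"z":0,"wx":0,"wy":0,"wz":0,"claw":0.6},{"x":0,"y":10,"z":0,"wx":0,"wy":0,"wz":0,"claw":0.6},{"x":0,"y":10,"z":0,"wx":0,"wy":0,"wz":0,"claw":0.6},{"x":0,"y":10,"z":0,"wx":0,"wy":0,"wz":0,"claw":0.6},{"x":0,"y":10,"z":0,"wx":0,"wy":0,"wz":0,"claw":0.6},{"x":0,"y":10,"z":0,"wx":0,"wy":0,"wz":0,"claw":0.6},{"x":0,"y":10,"z":0,"wx":0,"wy":0,"wz":0,"claw":0.6},{"x":0,"y":10,"z":0,"wx":0,"wy":0,"wz":0,"claw":0.6},{"x":0,"y":10,"z":0,"wx":0,"wy":0,"wz":0,"claw":0.6},{"x":0,"y":10,"z":0,"wx":0,"wy":0,"wz":0,"claw":0.6},{"x":0,"y":7,"z":0,"wx":0,"wy":0,"wz":0,"claw":0.6},{"x":0,"y":4,"z":0,"wx":0,"wy":0,"wz":0,"claw":0.6},{"x":0,"y":1,"z":0,"wx":0,"wy":0,"wz":0,"claw":0.6},{"x":0,"y":0,"z":0,"wx":0,"wy":0,"wz":0,"claw":0.6}]}}

```text
time_s: 6.5
position: [487.5, 112.4, 117.6]
ee_rot: [[-0.99, -0.138, 0.001], [-0.138, 0.99, -0.004], [-0.0, -0.004, -1.0]]
wrist_force: [7.1, -12.0, -11.9]
opening: 27.0
```

{"op": "step_arm", "data": {"rows": [{"x":0,"y":0,"z":0,"wx":0,"wy":0,"wz":0,"claw":0.0},{"x":0,"y":0,"z":0,"wx":0,"wy":0,"wz":0,"claw":-0.6},{"x":0,"y":0,"z":0,"wx":0,"wy":0,"wz":0,"claw":-0.6},{"x":0,"y":0,"z":-20,"wx":0,"wy":0,"wz":0,"claw":-0.6},{"x":0,"y":0,"z":-30,"wx":0,"wy":0,"wz":0,"claw":0},{"x":0,"y":0,"z":-10,"wx":0,"wy":0,"wz":0,"claw":1}]}}

```text
time_s: 7.1
position: [487.8, 115.2, 181.0]
ee_rot: [[-0.99, -0.138, 0.004], [-0.138, 0.99, 0.001], [-0.004, 0.0, -1.0]]
wrist_force: [0.2, 0.3, 1.1]
opening: 40.0
```

```bash
python3 look.py top t4 230 130 190 140 4; python3 - <<'E'
from h import *
im=dict(np.load("last_top.npz"));b=im["image"].astype(int);C=cloud(im)
R=np.array([[.990,.139],[-.139,.990]])  # world->blower
m=(b[...,2]>120)&(b[...,1]>100)&(b[...,0]<90)
P=np.array([[*world(im,u,v,77)[:2]] for v,u in zip(*np.nonzero(m))])
L=(P-[521.5,-135])@R.T; s=np.hypot(*L.T)<72
print(s.sum(), L[s].mean(0), cv2.fitLine(L[s].astype(np.float32),2,0,.01,.01).ravel())
# eye rim: plate pixels' inner circle at z=89 shown by project
M=np.array(im["cam_to_world"]);
g=(b.max(-1)-b.min(-1)<45)&(b.min(-1)>110)
V=im["image"].copy()
for x,y in((521.5,-135),):
    for r in(45,70):
        for t in np.arange(0,6.28,.1):
            p=np.linalg.inv(M)@[x+r*np.cos(t),y+r*np.sin(t),89,1]
            u,v=im["cx"]-im["fx"]*p[0]/p[2],im["cy"]+im["fy"]*p[1]/p[2]
            if r==70: V[int(round(v)),int(round(u))]=(0,255,0)
cv2.imwrite("pics/t4.png",cv2.resize(V[140:270,290:410],None,fx=6,fy=4.6*1,interpolation=cv2.INTER_NEAREST) if 0 else cv2.resize(V[150:260,290:410],None,fx=5,fy=5,interpolation=cv2.INTER_NEAREST))
E
```

```text
{'time_s': 7.15, 'position': [488.05, 115.22, 181.43], 'ee_rot': [[-0.99, -0.14, 0.01], [-0.14, 0.99, 0.0], [-0.01, -0.0, -1.0]], 'wrist_force': [0.94, -0.04, 1.15], 'opening': 32.77, 'qpos': [4.51, 19.71, 95.64, 0.02, 64.34, -93.44]}
55 [-24.77798209  37.80398819] [  0.5355786   -0.84448534 -24.777983    37.80399   ]
```

View pics/t4.png

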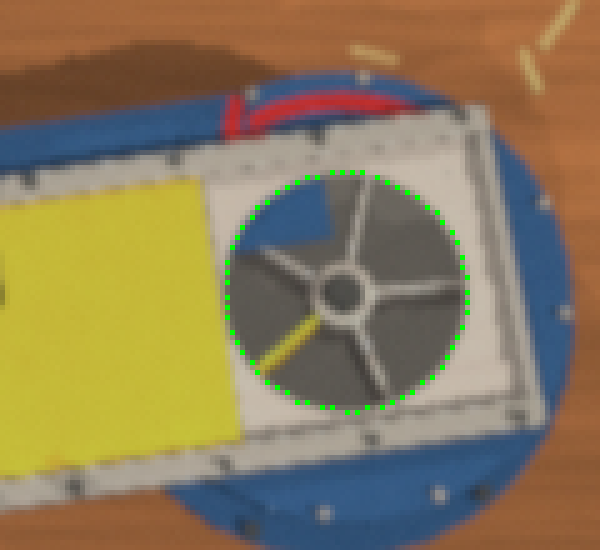

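The eye sits right on my predicted circle (centre crop 345,292), clear of the gate. The yellow blade is at about 122.5° in the blower frame, so there is a blade gap centred at −57.5°. Next I go above that gap at 45 mm radius.

{"op": "step_arm", "data": {"rows": [{"x":-1.5,"y":-20,"z":0,"wx":0,"wy":0,"wz":0,"claw":1},{"x":-3,"y":-38,"z":0,"wx":0,"wy":0,"wz":0,"claw":1},{"x":-3,"y":-38,"z":0,"wx":0,"wy":0,"wz":0,"claw":1},{"x":-3,"y":-38,"z":0,"wx":0,"wy":0,"wz":0,"claw":1},{"x":-3,"y":-38,"z":0,"wx":0,"wy":0,"wz":0,"claw":1},{"x":-3,"y":-38,"z":0,"wx":0,"wy":0,"wz":0,"claw":1},{"x":-3,"y":-38,"z":0,"wx":0,"wy":0,"wz":0,"claw":1},{"x":-3,"y":-32,"z":15,"wx":0,"wy":0,"wz":0,"claw":1},{"x":0,"y":-10,"z":25,"wx":0,"wy":0,"wz":0,"claw":1},{"x":0,"y":0,"z":25,"wx":0,"wy":0,"wz":0,"claw":1},{"x":0,"y":0,"z":10,"wx":0,"wy":0,"wz":0,"claw":1},{"x":0,"y":0,"z":0,"wx":0,"wy":0,"wz":0,"claw":1}]}}

```text
time_s: 8.35
position: [547.7, -168.5, 101.3]
ee_rot: [[-0.99, -0.138, -0.004], [-0.138, 0.99, 0.002], [0.004, 0.003, -1.0]]
wrist_force: [-0.3, 1.0, 1.2]
opening: -0.0
```

```bash
python3 look.py side s5 260 90 150 150 4
```

```text
{'time_s': 8.4, 'position': [548.63, -168.8, 102.81], 'ee_rot': [[-0.99, -0.14, -0.0], [-0.14, 0.99, 0.0], [0.0, 0.0, -1.0]], 'wrist_force': [0.03, 0.58, 0.71], 'opening': 0.06, 'qpos': [-24.76, 32.01, 89.08, 0.01, 58.99, -122.71]}
```

View pics/s5.png

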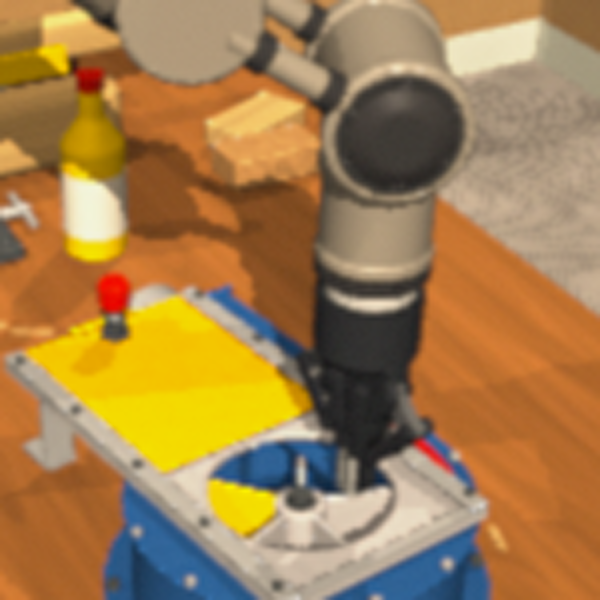

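Shut fingers are over the gap and the knuckles are well above the rails. Now down in and gently up to the blade.

{"op": "step_arm", "data": {"rows": [{"x":0,"y":0,"z":20,"wx":0,"wy":0,"wz":0,"claw":1},{"x":0,"y":0,"z":15,"wx":0,"wy":0,"wz":0,"claw":1},{"x":0,"y":0,"z":5,"wx":0,"wy":0,"wz":0,"claw":1},{"x":-3,"y":2,"z":0,"wx":0,"wy":0,"wz":0,"claw":1},{"x":-3,"y":2,"z":0,"wx":0,"wy":0,"wz":0,"claw":1},{"x":-2,"y":2,"z":0,"wx":0,"wy":0,"wz":0,"claw":1},{"x":0,"y":0,"z":0,"wx":0,"wy":0,"wz":0,"claw":1}]}}

```text
time_s: 9.1
position: [556.7, -162.0, 64.1]
ee_rot: [[-0.99, -0.138, 0.002], [-0.138, 0.99, -0.0], [-0.001, -0.001, -1.0]]
wrist_force: [-0.3, -0.1, -0.1]
opening: -0.2
```

```bash
python3 look.py top t6 320 170 70 70 6; python3 - <<'E'
from h import *
t=np.radians([-46,-42,-35,-24,-8,14,42,72,92]); p=44*np.c_[np.cos(t),np.sin(t)]
d=np.diff(p,axis=0); print(np.round(np.c_[-d[:,0],d[:,1]],1).tolist())
R=np.array([[.990,.139],[-.139,.990]]); q=R@(env.get_obs()["position"][:2]-[521.5,-135]); print(q,np.hypot(*q),np.degrees(np.arctan2(q[1],q[0])))
E
```

```text
{'time_s': 9.15, 'position': [556.45, -162.1, 63.9], 'ee_rot': [[-0.99, -0.14, 0.0], [-0.14, 0.99, -0.0], [-0.0, -0.0, -1.0]], 'wrist_force': [0.49, -0.11, 0.28], 'opening': 0.05, 'qpos': [-23.82, 35.29, 90.28, 0.0, 54.36, -121.77]}
[[-2.1, 2.2], [-3.3, 4.2], [-4.2, 7.3], [-3.4, 11.8], [0.9, 16.8], [10.0, 18.8], [19.1, 12.4], [15.1, 2.1]]
[ 30.83110184 -31.68608141] 44.210457996784314 -45.78352325976801
```

View pics/t6.png

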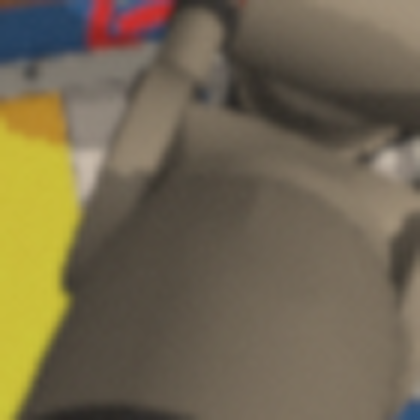

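{"op": "step_arm", "data": {"rows": [{"x":-2.1,"y":2.2,"z":0,"wx":0,"wy":0,"wz":0,"claw":1},{"x":-3.3,"y":4.2,"z":0,"wx":0,"wy":0,"wz":0,"claw":1},{"x":-4.2,"y":7.3,"z":0,"wx":0,"wy":0,"wz":0,"claw":1},{"x":-3.4,"y":11.8,"z":0,"wx":0,"wy":0,"wz":0,"claw":1},{"x":0.9,"y":16.8,"z":0,"wx":0,"wy":0,"wz":0,"claw":1},{"x":10,"y":18.8,"z":0,"wx":0,"wy":0,"wz":0,"claw":1},{"x":19.1,"y":12.4,"z":-40,"wx":0,"wy":0,"wz":0,"claw":1},{"x":15.1,"y":2.1,"z":-42,"wx":0,"wy":0,"wz":0,"claw":1},{"x":0,"y":10,"z":-40,"wx":0,"wy":0,"wz":0,"claw":1},{"x":0,"y":30,"z":-5,"wx":0,"wy":0,"wz":0,"claw":1},{"x":0,"y":36,"z":0,"wx":0,"wy":0,"wz":0,"claw":1},{"x":0,"y":36,"z":0,"wx":0,"wy":0,"wz":0,"claw":1},{"x":0,"y":36,"z":0,"wx":0,"wy":0,"wz":0,"claw":1}]}}

```text
time_s: 10.45
position: [492.2, 57.3, 190.4]
ee_rot: [[-0.99, -0.138, 0.0], [-0.138, 0.99, 0.001], [-0.0, 0.001, -1.0]]
wrist_force: [0.4, -0.2, -0.6]
opening: 0.1
```

```bash
cat > spin.py <<'E'
from h import *
import sys
R=np.array([[.990,.139],[-.139,.990]]); T=[];A=[]
for i in range(int(sys.argv[1])):
    t=env.get_obs()["time_s"]; im=vision.get_image("top"); b=im["image"].astype(int)
    m=(b[...,2]>110)&(b[...,1]>90)&(b[...,0]<b[...,1]-50)
    m[:,:325]=0
    v,u=np.nonzero(m); P=np.array([world(im,x,y,77)[:2] for x,y in zip(u,v)]).reshape(-1,2)
    L=(P-[521.5,-135])@R.T; r=np.hypot(*L.T); L=L[(r<65)&(r>15)]
    if len(L)>12:
        c=L.mean(0); T.append(t);A.append(np.arctan2(c[1],c[0]))
A=np.unwrap(A); print(np.round(T,2),np.round(np.degrees(A)))
w=np.diff(A)/np.diff(T); print("w",np.round(w,2)); print("fit",np.polyfit(T,A,1))
o=env.get_obs(); print(o["position"].round(1),o["wrist_force"].round(1),o["time_s"])
cv2.imwrite(f"pics/spin{int(T[-1]*100)}.png",im["image"])
E
python3 spin.py 8
```

```text
[10.45 10.5  10.55 10.6  10.65 10.7  10.75 10.8 ] [131. 149. 168. 189. 209. 228. 248. 268.]
w [6.44 6.57 7.07 7.05 6.75 6.86 7.01]
fit [  6.85046576 -69.31846935]
[493.4  54.1 190.2] [ 0.1  0.5 -0.2] 10.85
```

Running at about 6.9 rad/s in the right direction. While it coasts I park behind the knob.

{"op": "step_arm", "data": {"rows": [{"x":0,"y":36,"z":0,"wx":0,"wy":0,"wz":0,"claw":1},{"x":0,"y":36,"z":0,"wx":0,"wy":0,"wz":0,"claw":1},{"x":0,"y":30,"z":0,"wx":0,"wy":0,"wz":0,"claw":1},{"x":0,"y":8,"z":10,"wx":0,"wy":0,"wz":0,"claw":1},{"x":0,"y":0,"z":25,"wx":0,"wy":0,"wz":0,"claw":1},{"x":0,"y":0,"z":25,"wx":0,"wy":0,"wz":0,"claw":1},{"x":0,"y":0,"z":15,"wx":0,"wy":0,"wz":0,"claw":1},{"x":0,"y":0,"z":0,"wx":0,"wy":0,"wz":0,"claw":1},{"x":0,"y":0,"z":0,"wx":0,"wy":0,"wz":0,"claw":1},{"x":0,"y":0,"z":0,"wx":0,"wy":0,"wz":0,"claw":1},{"x":0,"y":0,"z":0,"wx":0,"wy":0,"wz":0,"claw":1},{"x":0,"y":0,"z":0,"wx":0,"wy":0,"wz":0,"claw":1},{"x":0,"y":0,"z":0,"wx":0,"wy":0,"wz":0,"claw":1},{"x":0,"y":0,"z":0,"wx":0,"wy":0,"wz":0,"claw":1},{"x":0,"y":0,"z":0,"wx":0,"wy":0,"wz":0,"claw":1},{"x":0,"y":0,"z":0,"wx":0,"wy":0,"wz":0,"claw":1},{"x":0,"y":0,"z":0,"wx":0,"wy":0,"wz":0,"claw":1},{"x":0,"y":0,"z":0,"wx":0,"wy":0,"wz":0,"claw":1},{"x":0,"y":0,"z":0,"wx":0,"wy":0,"wz":0,"claw":1},{"x":0,"y":0,"z":0,"wx":0,"wy":0,"wz":0,"claw":1}]}}

```text
time_s: 12.85
position: [478.3, 163.7, 115.3]
ee_rot: [[-0.99, -0.138, 0.0], [-0.138, 0.99, 0.0], [-0.0, 0.0, -1.0]]
wrist_force: [0.2, -0.3, 0.9]
opening: -0.5
```

```bash
python3 spin.py 4
```

```text
[12.85 12.9  12.95 13.  ] [-60. -42. -23.  -6.]
w [6.27 6.38 6.02]
fit [  6.2402068  -81.22477884]
[478.2 163.7 115.3] [ 0.5 -1.  -0.2] 13.05
```

{"op": "step_arm", "data": {"rows": [{"x":0,"y":0,"z":0,"wx":0,"wy":0,"wz":0,"claw":1},{"x":0,"y":0,"z":0,"wx":0,"wy":0,"wz":0,"claw":1},{"x":0,"y":0,"z":0,"wx":0,"wy":0,"wz":0,"claw":1},{"x":0,"y":0,"z":0,"wx":0,"wy":0,"wz":0,"claw":1},{"x":0,"y":0,"z":0,"wx":0,"wy":0,"wz":0,"claw":1},{"x":0,"y":0,"z":0,"wx":0,"wy":0,"wz":0,"claw":1},{"x":0,"y":0,"z":0,"wx":0,"wy":0,"wz":0,"claw":1},{"x":0,"y":0,"z":0,"wx":0,"wy":0,"wz":0,"claw":1},{"x":0,"y":0,"z":0,"wx":0,"wy":0,"wz":0,"claw":1},{"x":0,"y":0,"z":0,"wx":0,"wy":0,"wz":0,"claw":1},{"x":0,"y":0,"z":0,"wx":0,"wy":0,"wz":0,"claw":1},{"x":0,"y":0,"z":0,"wx":0,"wy":0,"wz":0,"claw":1},{"x":0,"y":0,"z":0,"wx":0,"wy":0,"wz":0,"claw":1},{"x":0,"y":0,"z":0,"wx":0,"wy":0,"wz":0,"claw":1},{"x":0,"y":0,"z":0,"wx":0,"wy":0,"wz":0,"claw":1},{"x":0,"y":0,"z":0,"wx":0,"wy":0,"wz":0,"claw":1},{"x":0,"y":0,"z":0,"wx":0,"wy":0,"wz":0,"claw":1},{"x":0,"y":0,"z":0,"wx":0,"wy":0,"wz":0,"claw":1},{"x":0,"y":0,"z":0,"wx":0,"wy":0,"wz":0,"claw":1},{"x":0,"y":0,"z":0,"wx":0,"wy":0,"wz":0,"claw":1}]}}

```text
time_s: 15.05
position: [478.3, 163.7, 115.3]
ee_rot: [[-0.99, -0.138, 0.0], [-0.138, 0.99, 0.0], [-0.0, 0.0, -1.0]]
wrist_force: [-0.4, -0.0, -0.4]
opening: 0.0
```

```bash
python3 spin.py 6;python3 look.py side s7 240 90 150 150 4
```

```text
[15.05 15.1  15.15 15.2  15.25 15.3 ] [-86. -70. -55. -39. -24.  -9.]
w [5.49 5.32 5.48 5.35 5.1 ]
fit [  5.3596491  -82.15708261]
[478.3 163.7 115.3] [0.1 0.1 0.3] 15.35
{'time_s': 15.4, 'position': [478.25, 163.73, 115.31], 'ee_rot': [[-0.99, -0.14, 0.0], [-0.14, 0.99, 0.0], [-0.0, 0.0, -1.0]], 'wrist_force': [-0.31, -0.07, -0.16], 'opening': -0.01, 'qpos': [10.2, 24.9, 99.59, 0.01, 55.51, -87.72]}
```

View pics/s7.png

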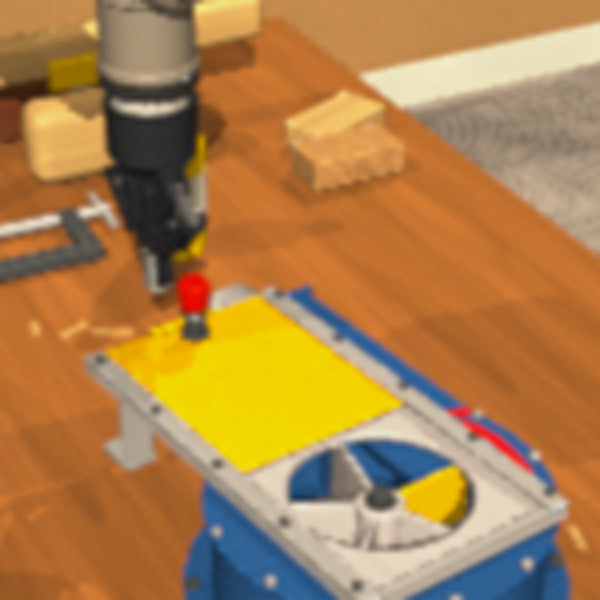

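Still 5.4 rad/s (0.85 turns/s) at more than 5 s untouched; the shut fingers stand behind the knob (crop 193,290). Now push the gate.

{"op": "step_arm", "data": {"rows": [{"x":0,"y":-8,"z":0,"wx":0,"wy":0,"wz":0,"claw":1},{"x":0,"y":-6,"z":0,"wx":0,"wy":0,"wz":0,"claw":1},{"x":0,"y":-5,"z":0,"wx":0,"wy":0,"wz":0,"claw":1},{"x":0,"y":-5,"z":0,"wx":0,"wy":0,"wz":0,"claw":1},{"x":0,"y":-8,"z":0,"wx":0,"wy":0,"wz":0,"claw":1},{"x":0,"y":-8,"z":0,"wx":0,"wy":0,"wz":0,"claw":1},{"x":0,"y":-8,"z":0,"wx":0,"wy":0,"wz":0,"claw":1},{"x":0,"y":-8,"z":0,"wx":0,"wy":0,"wz":0,"claw":1}]}}

```text
time_s: 16.2
position: [485.7, 110.2, 115.4]
ee_rot: [[-0.991, -0.137, -0.0], [-0.137, 0.991, 0.004], [-0.0, 0.004, -1.0]]
wrist_force: [-0.6, 13.2, 1.0]
opening: -0.1
```

{"op": "step_arm", "data": {"rows": [{"x":0,"y":-6,"z":0,"wx":0,"wy":0,"wz":0,"claw":1},{"x":0,"y":-6,"z":0,"wx":0,"wy":0,"wz":0,"claw":1},{"x":0,"y":-6,"z":0,"wx":0,"wy":0,"wz":0,"claw":1},{"x":0,"y":-6,"z":0,"wx":0,"wy":0,"wz":0,"claw":1},{"x":0,"y":-6,"z":0,"wx":0,"wy":0,"wz":0,"claw":1}]}}

```text
time_s: 16.7
position: [489.8, 80.4, 115.4]
ee_rot: [[-0.991, -0.137, -0.0], [-0.137, 0.991, 0.004], [-0.0, 0.004, -1.0]]
wrist_force: [-0.5, 12.5, 0.1]
opening: -0.1
```

```bash
python3 look.py side s8 240 90 150 150 4
```

```text
{'time_s': 16.75, 'position': [490.03, 78.99, 115.34], 'ee_rot': [[-0.99, -0.14, -0.0], [-0.14, 0.99, 0.0], [-0.0, 0.0, -1.0]], 'wrist_force': [1.04, 0.1, 0.67], 'opening': 0.06, 'qpos': [0.22, 24.07, 101.02, 0.15, 54.91, -97.77]}
```

View pics/s8.png

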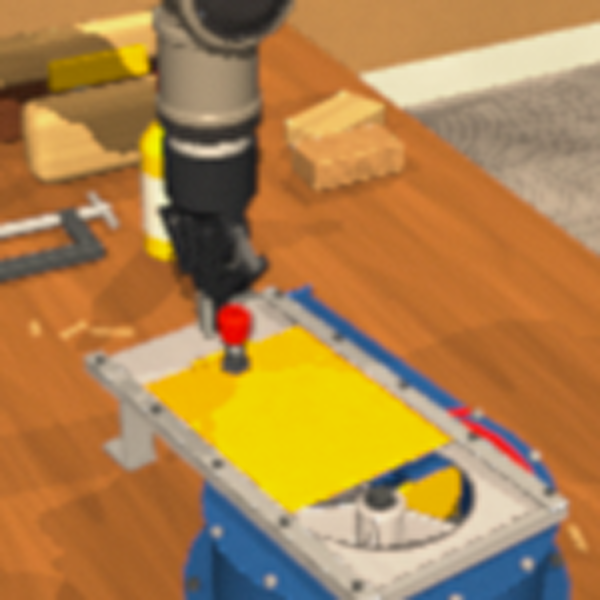

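Gate is sliding (now about half shut, knob at crop 235,325). Continue.

{"op": "step_arm", "data": {"rows": [{"x":0,"y":-6,"z":0,"wx":0,"wy":0,"wz":0,"claw":1},{"x":0,"y":-6,"z":0,"wx":0,"wy":0,"wz":0,"claw":1},{"x":0,"y":-6,"z":0,"wx":0,"wy":0,"wz":0,"claw":1},{"x":0,"y":-6,"z":0,"wx":0,"wy":0,"wz":0,"claw":1},{"x":0,"y":-6,"z":0,"wx":0,"wy":0,"wz":0,"claw":1},{"x":0,"y":-6,"z":0,"wx":0,"wy":0,"wz":0,"claw":1},{"x":0,"y":-6,"z":0,"wx":0,"wy":0,"wz":0,"claw":1},{"x":0,"y":-6,"z":0,"wx":0,"wy":0,"wz":0,"claw":1},{"x":0,"y":-6,"z":0,"wx":0,"wy":0,"wz":0,"claw":1},{"x":0,"y":-6,"z":0,"wx":0,"wy":0,"wz":0,"claw":1},{"x":0,"y":-6,"z":0,"wx":0,"wy":0,"wz":0,"claw":1},{"x":0,"y":-6,"z":0,"wx":0,"wy":0,"wz":0,"claw":1},{"x":0,"y":-4,"z":0,"wx":0,"wy":0,"wz":0,"claw":1},{"x":0,"y":-3,"z":0,"wx":0,"wy":0,"wz":0,"claw":1}]}}

```text
time_s: 18.15
position: [500.7, 1.8, 115.3]
ee_rot: [[-0.991, -0.137, -0.0], [-0.137, 0.991, 0.003], [-0.0, 0.004, -1.0]]
wrist_force: [0.5, 12.2, 0.6]
opening: -0.1
```

{"op": "step_arm", "data": {"rows": [{"x":0,"y":-2,"z":0,"wx":0,"wy":0,"wz":0,"claw":1},{"x":0,"y":-2,"z":0,"wx":0,"wy":0,"wz":0,"claw":1}]}}

```text
time_s: 18.35
position: [501.2, -3.0, 115.1]
ee_rot: [[-0.99, -0.138, -0.001], [-0.138, 0.99, 0.002], [0.0, 0.002, -1.0]]
wrist_force: [-0.2, 1.1, -0.1]
opening: -0.3
```

{"op": "step_arm", "data": {"rows": [{"x":0,"y":-2,"z":0,"wx":0,"wy":0,"wz":0,"claw":1},{"x":0,"y":-1,"z":0,"wx":0,"wy":0,"wz":0,"claw":1},{"x":0,"y":0,"z":0,"wx":0,"wy":0,"wz":0,"claw":1}]}}

```text
time_s: 18.65
position: [502.0, -7.2, 115.3]
ee_rot: [[-0.991, -0.137, 0.0], [-0.137, 0.991, -0.0], [-0.0, -0.001, -1.0]]
wrist_force: [0.4, -0.0, -0.0]
opening: -0.2
```

{"op": "step_arm", "data": {"rows": [{"x":0,"y":-1.5,"z":0,"wx":0,"wy":0,"wz":0,"claw":1},{"x":0,"y":-1.5,"z":0,"wx":0,"wy":0,"wz":0,"claw":1}]}}

```text
time_s: 18.85
position: [502.4, -9.6, 115.4]
ee_rot: [[-0.99, -0.138, 0.0], [-0.138, 0.99, 0.0], [-0.0, 0.0, -1.0]]
wrist_force: [-0.5, 5.3, 1.0]
opening: -0.2
```

```bash
python3 look.py side s9 270 130 110 110 5
```

```text
{'time_s': 18.9, 'position': [502.38, -9.45, 115.36], 'ee_rot': [[-0.99, -0.14, 0.0], [-0.14, 0.99, 0.0], [-0.0, 0.0, -1.0]], 'wrist_force': [0.22, 3.44, 0.97], 'opening': -0.05, 'qpos': [-9.86, 24.62, 100.06, 0.07, 55.33, -107.79]}
```

View pics/s9.png

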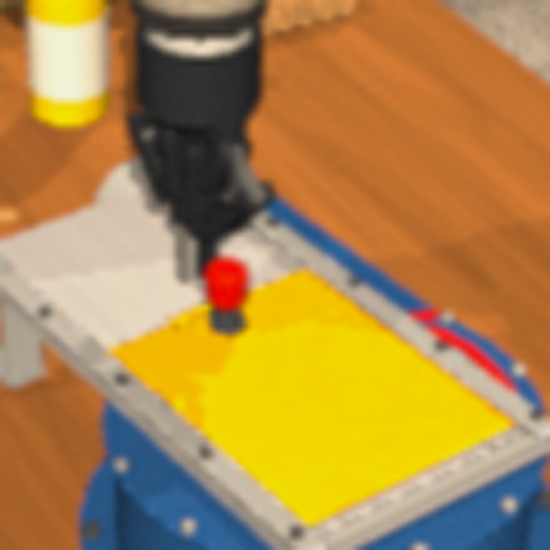

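Gate nearly shut; knob at crop (227,285). I compare with the initial knob pixels after pushing a bit more.

{"op": "step_arm", "data": {"rows": [{"x":0,"y":-1,"z":0,"wx":0,"wy":0,"wz":0,"claw":1},{"x":0,"y":-1,"z":0,"wx":0,"wy":0,"wz":0,"claw":1},{"x":0,"y":0,"z":0,"wx":0,"wy":0,"wz":0,"claw":1}]}}

```text
time_s: 19.2
position: [502.4, -9.8, 115.4]
ee_rot: [[-0.99, -0.138, -0.0], [-0.138, 0.99, 0.003], [-0.0, 0.003, -1.0]]
wrist_force: [-0.2, 10.4, 3.0]
opening: -0.1
```

```bash
cat > knob.py <<'E'
from h import *
def k(b):
    b=b.astype(int); m=(b[...,2]>100)&(b[...,1]<60)&(b[...,0]<60); m[:,:290]=0;m[:,340:]=0;m[:165]=0;m[220:]=0
    v,u=np.nonzero(m); return u.mean().round(2),v.mean().round(2),u.min(),u.max(),v.min(),v.max()
if __name__=="__main__":
    print(k(cv2.imread("pics/side0.png"))); im=vision.get_image("side"); print(k(im["image"])); cv2.imwrite("pics/knobnow.png",im["image"])
    o=env.get_obs(); print(o["time_s"],o["position"],o["wrist_force"])
E
python3 knob.py
```

```text
(np.float64(314.7), np.float64(186.79), np.int64(311), np.int64(318), np.int64(182), np.int64(192))
(np.float64(314.54), np.float64(186.39), np.int64(310), np.int64(318), np.int64(181), np.int64(192))
19.25 [502.40622143  -9.84090647 115.38653557] [-0.3555581  10.75908692  2.79663798]
```

Knob pixels match the locked start to within 0.4 px (10 mm of lift would be about 4 px). Retreat and recheck.

{"op": "step_arm", "data": {"rows": [{"x":0,"y":5,"z":0,"wx":0,"wy":0,"wz":0,"claw":1},{"x":0,"y":20,"z":0,"wx":0,"wy":0,"wz":0,"claw":1},{"x":0,"y":30,"z":-10,"wx":0,"wy":0,"wz":0,"claw":1},{"x":0,"y":20,"z":-30,"wx":0,"wy":0,"wz":0,"claw":1},{"x":0,"y":20,"z":-40,"wx":0,"wy":0,"wz":0,"claw":1},{"x":0,"y":20,"z":-20,"wx":0,"wy":0,"wz":0,"claw":1},{"x":0,"y":0,"z":0,"wx":0,"wy":0,"wz":0,"claw":1},{"x":0,"y":0,"z":0,"wx":0,"wy":0,"wz":0,"claw":1}]}}

```text
time_s: 20.05
position: [486.7, 102.1, 215.1]
ee_rot: [[-0.99, -0.139, 0.0], [-0.139, 0.99, -0.001], [-0.0, -0.001, -1.0]]
wrist_force: [-0.1, -0.1, -1.0]
opening: 0.1
```

```bash
python3 knob.py; python3 - <<'E'
from h import *
for n in("top","side"):
    a=cv2.imread(f"pics/{n}0.png").astype(int); im=vision.get_image(n); b=im["image"].astype(int)
    cv2.imwrite(f"pics/{n}_end.png",im["image"])
    for nm,I in(("start",a),("end",b)):
        m=(I[...,2]>150)&(I[...,1]>130)&(I[...,0]<80); m[:150]=0;m[290:]=0;m[:,:285]=0;m[:,420:]=0
        v,u=np.nonzero(m); print(n,nm,len(u),u.mean().round(2),v.mean().round(2),u.min(),u.max())
a,b=cv2.imread("pics/side0.png"),cv2.imread("pics/side_end.png")
cv2.imwrite("pics/cmp.png",np.hstack([cv2.resize(x[140:260,270:390],None,fx=3.2,fy=3.2,interpolation=cv2.INTER_CUBIC) for x in(a,b)]))
E
```

```text
(np.float64(314.7), np.float64(186.79), np.int64(311), np.int64(318), np.int64(182), np.int64(192))
(np.float64(314.97), np.float64(186.84), np.int64(312), np.int64(318), np.int64(182), np.int64(192))
20.1 [486.33582756 101.67534886 214.32655073] [-1.39250472 -0.02983352 -0.11789167]
top start 3489 351.59 208.65 313 389
top end 3484 351.56 208.61 313 389
side start 2136 333.36 208.91 285 419
side end 2124 333.96 209.49 285 419
```

View pics/cmp.png

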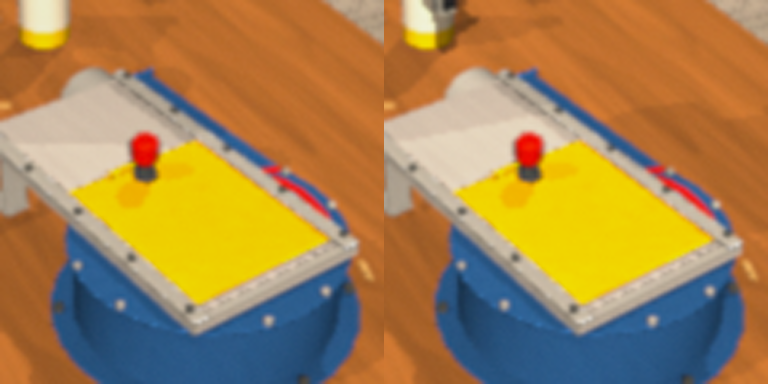

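Start and end look identical: gate shut and knob down at the same pixels (145,150 against 529−384,150). Handing in.

```bash
python3 -c "
from workcell import env
print(env.job_done())"
```

```text
the job is handed in; nothing more can be done
None
```

The job is done and handed in at about 20 s of the 61 s allowed.

- **Opening:** I lifted the red plunger and slid the gate about 150 mm, until the wrist force rose against the open stop.
- **Flick:** I laid the shut fingers against a blade and swept it counter-clockwise, then lifted them clear. The impeller ran at 6.9 rad/s just after the flick. It was still at 5.4 rad/s (about 0.85 turns per second) some 5 s later, untouched, when I began to push the gate.
- **Closing:** I pushed the gate back by the knob until it met its stop at about 10 N.

Final pictures with the arm clear show the gate and knob back where they started, the knob within 0.3 px and the gate within 0.1 px from above. A raised pin would have shown as about 4 px, so I take it as snapped down. In the side camera the gate's yellow area differed by 0.6 px, but that mask also took in other things in view.

I moved nothing near the glue bottle, mallet or clamp, but I did not measure their positions again at the end. I read the wrist force only at the end of each move: the highest was about 18 N, at the open stop, and the flick itself was not measured while it happened. My first move call was refused because of its row format, so the arm did not move on that one.

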